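# Close the till and set the order screen at the cafe counter

### The arm

A 6-joint arm with a two-finger parallel gripper is mounted at the origin on the work surface. World frame = base frame: x ahead of the robot, y to its left, z up, the work surface at z = 0. Lengths are in m, angles in degrees, forces in N, time in s.
With the tool pointing down it reaches from about 0.4 to 0.825 m from the base axis. Payload 7 kg.
Tool frame: the origin (TCP) lies at the centre of the arm's flange, where the gripper is bolted on; the fingertips stand 178 mm ahead of it and the grasp point (between the pads) lies 159 mm ahead of it; z points along the fingers, y is the line along which they close (so a half turn about z gives the same grasp; the last joint's range is limited). The gripper opens to 88 mm and grips with 3 to 60 N. Pads are 19 mm wide; open, the fingers measure 130 mm over their backs; the gripper's body (78 mm by 193 mm) begins 47 mm behind the grasp point.
Start: joints at [-58.264, 20.546, 0.682, 0, -70.136, -16.507], TCP at [0.177, -0.651, 0.405] pointing down, gripper open.
Joint ranges: [-176.03, 176.03], [-82.01, 121.73], [-58.28, 71.71], [-173.87, 95.51], [-174.79, -0.11], [-173.66, 173.66]. Speed limits (degrees/s): [136.94, 136.94, 172.46, 180, 180, 180].

### API

Orientations are given as [roll, pitch, yaw] about the fixed x, y, z axes, in that order (R = Rz(yaw) Ry(pitch) Rx(roll)).
In Python, from plant import telemetry, snapshot, workorder, nets gives the robot as it stands.
- The arm moves only by the shell command python3 -m creep 'ROWS'. ROWS is JSON, a list that holds one entry, the list of rows, each a list of 5 numbers: the shift along the tool's x, y, z normalised to -1 to 1, where 1 is 0.2 m, then the turn about the tool's z normalised to -1 to 1, where 1 is pi/2 rad, then the opening, from 0 (shut) to 1 (fully open). In form: [[[x, y, z, spin, hand], ...]]. A call has 1 to 8 rows; each row shifts and turns the commanded pose from where the row before left it, along the tool's axes as they then stand; what a row does not reach is not made up. A row lasts 1/12 s, in which the tool goes at most 41.7 mm and 7.16 degrees, less where a joint would pass 70% of its speed; a pose out of reach is approached as far as the arm can. A call with a number of a shift or a turn outside -1 to 1 is refused whole. A call with a gripper value outside its range is refused whole. The fingers move at their own pace and stop on an object; the grip force is fixed at half the most. Time passes only in rows, so rows that do not move let the fingers close. It gives the time, the measured TCP pose, the force, the opening and the grip force at its end, in the units of the state.
- telemetry.get_obs(): the state, without advancing time (a new reading comes with each control period).
- snapshot(name): name is "side" or "top"; returns a dict with "frame" (420x560x3 uint8, red, green, blue), "fx", "fy", "cx", "cy" (pixels), "rvec" (rotation vector, rad) and "tvec" (3), from world to camera coordinates, as OpenCV has them. Camera axes: x right, y down, z forward; pixel columns grow to the right and rows downward; lengths in m; the calibration is good to about 2 mm. A picture is of the moment at which its call begins. There is no depth.
- workorder.close_job(): hands the job in; it is judged then, once.
Trained networks look in a picture, given as the dict that the camera call returned (one of the last four; its "shot" number tells which), for a name from the list of things; names that differ only in an ending like _2 or _b are one class to them, and where a whole thing is asked for, a point or a joint stands for the part that bears it (a point fixed in the world has none). Each returns a list of dicts, best first, with "confidence" (0 to 1); they miss things now and then, are a little off and sometimes report something else, mostly with a low value. They report only what shows in the picture. A call takes as long as a camera call. They do not tell look-alikes from the thing itself.
- nets.find_in(picture, query): "uv" ([column, row] in pixels, amid what is visible of it).
- nets.masks_of(picture, query): "region" (420x560 bool, what is visible of it) and "uv" ([column, row] in pixels, amid what is visible of it).
- nets.landmark_of(picture, query): "uv" ([column, row] in pixels: a listed point, or the origin of a listed thing).
The state is a dict: "clock": time; "joint_pos": joint angles; "qvel": joint speeds; "tau": joint torques, N m; "tool_pos": TCP position; "orientation": TCP orientation; "force": force on the tool from outside, world axes, zero at the start; "moment": the same for the moment, N m; "opening": finger opening in m; "gripper_force": force on a finger pad.
Only numpy, scipy, OpenCV 4.12 (cv2) and the standard library are available. Lean on these libraries where they do the work, as an engineer would, in place of code of your own. Each camera call takes 0.05 s, during which the arm holds its last target. There are 200 camera calls.

### The job

The sale is done: gently push the open cash drawer home until it drops into its detent and stays there, and set the order screen back for the cashier, swivelled square to its foot and leaning back about 30 degrees from upright. Leave the glasses, crockery and other things around as they are, and let go of everything at the end.

Things in the scene. Friction and masses are not known exactly. Their poses are not given: they have to be found in the camera images.
- till: low grey metal till fixed to the counter, shell 300 mm deep (x), 280 wide (y), 95 high; origin on the table under the middle of the shell's front face; x points into the till (the drawer closes that way). The seated drawer's outer face ends anywhere from 17 to 43 mm in front of the shell's front: the buffer's place differs each time and cannot be measured beforehand
- drawer: the till's cash drawer, open 80 to 130 mm, sliding along the till's x. Front: flat plate 272 mm wide, 78 high, 15 thick, no handle; origin in the middle of its outer face, 50 mm above the table, axes as the till's. About 0.9 kg, friction about 2 N. A push of over 45 N damages the mechanism: feel for the buffer (15 to 25 N is plenty) and stop
- latch: latch hidden in the till (its origin is the till's); a steel pin in the till's top rises with its roller. The sprung roller must ride over a bump on the drawer (8 to 12 N over some 9 mm), then drops behind it, pulls the drawer through its last 9 mm and presses its rear wall (drawer_c4) on a hard rubber buffer with some 4 N or more. Released before that, the drawer is pushed back out
- stand: foot of the order screen, fixed to the counter: dark plate 130 mm (x) by 170 mm (y), 12 mm thick, origin under its centre, x pointing away from the cashier (robot). The post and swivel axis stand at x = 30 mm in its frame
- swivel (a joint): turn of the screen about the vertical post, rad: 0 when the screen is square to its foot (facing the foot's -x side), positive when turned anticlockwise seen from above (its left, +y, side comes nearer the robot). Stays where left; turning takes about 0.2 N m
- tilt (a joint): lean of the screen about its horizontal hinge, rad: 0 upright, positive when its top leans back, away from the cashier (30 degrees = 0.52). Stays where left; tilting takes about 0.3 N m
- screen_hinge (a point): where the tilt axis crosses the swivel axis, 155 mm above the table. The screen, a white-framed tablet 240 mm wide, 170 high, 12 thick, is centred on it, its glass face 20 mm in front (-x side) of the axis; axes x level, away from the viewer, z up, turning with the swivel but not the tilt
- screen_top (a point): middle of the top edge of the screen's face, 85 mm above the tilt hinge and 20 mm in front of it; its axes turn with the swivel and the tilt
- saucer: round olive-green saucer, 150 mm across, 18 mm high, origin under its centre; carries the coffee cup
- coffee_cup: dark maroon coffee cup, 90 mm across, 65 mm high, standing on the saucer, origin under its centre
- tumbler: clear drinking glass, 72 mm across, 100 mm high, standing to the left of the open drawer, origin under its centre
- phone: black phone lying flat, 150 x 72 x 9 mm, to the right of the drawer, origin under its centre
- sugar_jar: glass jar with a steel cap, 66 mm across, 90 mm high, standing on top of the till, origin under its centre
- carafe: clear water carafe, 90 mm across, 240 mm high, standing to the robot's right, origin under its centre
- wood_bowl: wooden bowl, 140 mm across, 45 mm high, at the robot's left, origin under its centre
Things that resemble listed ones, but are neither listed nor needed, are in the scene too. What is shaped like the stand but blue or yellow is not meant.

How it is judged:
By the outcome, as a careful person would: the job done as asked, in the order asked, and still so for the second after the job is handed in, with the robot touching nothing.
It also fails if it takes over 51 s, if anything falls off the work surface, if the arm or the gripper's body presses on something with over 40 N, if the wrist force passes 120 N, or if a joint passes its speed limit or range.

## Working session

There is one attempt and no reset: what is moved stays moved. The work goes in short steps, Python scripts to look and compute and a shell command to move; the robot and the scene stay as the last step left them, time stands still between calls to the robot, and variables do not carry over. Pictures are saved under pics/ and viewed, at most 10 in all, crops included, and the job is handed in when it is done.

```bash
mkdir -p pics
cat > h.py <<'E'
import numpy as np, cv2
from plant import telemetry, snapshot, workorder, nets
def cam(p):
    R=cv2.Rodrigues(np.array(p["rvec"],float))[0]; t=np.array(p["tvec"],float).ravel()
    return R,t
def K(p): return np.array([[p["fx"],0,p["cx"]],[0,p["fy"],p["cy"]],[0,0,1.]])
def onplane(p,uv,z):
    R,t=cam(p); d=R.T@np.linalg.inv(K(p))@np.array([uv[0],uv[1],1.]); c=-R.T@t
    return c+d*(z-c[2])/d[2]
def proj(p,X):
    return cv2.projectPoints(np.array(X,float).reshape(-1,3),np.array(p["rvec"],float),np.array(p["tvec"],float),K(p),None)[0].reshape(-1,2)
def tri(pa,a,pb,b):
    P=[K(p)@np.column_stack(cam(p)) for p in (pa,pb)]
    X=cv2.triangulatePoints(P[0],P[1],np.array(a,float).reshape(2,1),np.array(b,float).reshape(2,1)).ravel()
    return X[:3]/X[3]
def save(p,n): cv2.imwrite("pics/"+n,p["frame"][:,:,::-1])
E
python3 - <<'E'
from h import *
np.set_printoptions(precision=3,suppress=True)
T=snapshot("top");S=snapshot("side");save(T,"t0.png");save(S,"s0.png")
for n,p in(("top",T),("side",S)):
    R,t=cam(p);print(n,-R.T@t,R[2])
H=dict(till=0,drawer=.05,stand=0,screen_hinge=.155,screen_top=.235,saucer=0,coffee_cup=.018,tumbler=0,phone=0,sugar_jar=.095,carafe=0,wood_bowl=0)
for q,z in H.items():
    a=nets.landmark_of(T,q);b=nets.landmark_of(S,q)
    for n,p,L in(("T",T,a),("S",S,b)):
        for d in L[:3]: print(q,n,np.round(d["uv"]),round(d["confidence"],2),onplane(p,d["uv"],z))
    if a and b: print("   tri",tri(T,a[0]["uv"],S,b[0]["uv"]))
o=telemetry.get_obs();print(o)
E
```

```text
top [0.355 0.082 1.839] [ 0.057 -0.007 -0.998]
side [ 1.611 -0.78   1.445] [-0.599  0.441 -0.668]
till T [353. 171.] 0.83 [ 0.624 -0.256  0.   ]
till S [239. 302.] 0.8 [ 0.643 -0.252  0.   ]
   tri [ 0.63  -0.252 -0.014]
drawer T [353. 195.] 0.72 [ 0.524 -0.246  0.05 ]
drawer T [352. 170.] 0.42 [ 0.62  -0.243  0.05 ]
drawer T [308. 174.] 0.31 [ 0.601 -0.072  0.05 ]
drawer S [221. 270.] 0.86 [ 0.529 -0.247  0.05 ]
   tri [ 0.525 -0.246  0.046]
stand T [320. 245.] 0.88 [ 0.329 -0.126  0.   ]
stand T [208. 289.] 0.81 [0.152 0.316 0.   ]
stand T [204. 192.] 0.65 [0.534 0.337 0.   ]
stand S [292. 168.] 0.91 [0.172 0.327 0.   ]
stand S [348. 215.] 0.89 [0.541 0.329 0.   ]
stand S [222. 236.] 0.78 [ 0.344 -0.138 -0.   ]
   tri [0.432 0.004 0.346]
screen_hinge T [202. 179.] 0.92 [0.566 0.325 0.155]
screen_hinge T [199. 182.] 0.64 [0.554 0.334 0.155]
screen_hinge T [204. 281.] 0.58 [0.195 0.312 0.155]
screen_hinge S [292. 141.] 0.9 [0.183 0.315 0.155]
screen_hinge S [223. 207.] 0.79 [ 0.361 -0.128  0.155]
screen_hinge S [358. 190.] 0.75 [0.576 0.326 0.155]
   tri [0.487 0.191 0.412]
screen_to
[... 1171 characters left out ...]
149. 269.] 0.71 [ 0.332 -0.434  0.   ]
carafe S [357. 190.] 0.44 [0.45  0.458 0.   ]
   tri [ 0.344 -0.438  0.015]
wood_bowl T [138. 214.] 0.61 [0.441 0.598 0.   ]
wood_bowl S [377. 174.] 0.61 [0.423 0.599 0.   ]
   tri [0.437 0.59  0.014]
{'clock': 1.3, 'joint_pos': array([-58.262,  20.548,   0.68 ,  -0.001, -70.136, -16.508]), 'qvel': array([-0.048, -0.017,  0.044, -0.019, -0.01 , -0.014]), 'tau': array([ -0.001, -58.241,  29.33 ,   7.003,   0.012,  -0.   ]), 'tool_pos': array([ 0.177, -0.651,  0.405]), 'orientation': array([ 179.996,    0.   , -164.77 ]), 'force': array([-0.878, -1.232,  0.663]), 'moment': array([0.034, 0.017, 0.015]), 'gripper_force': 0.0, 'opening': 0.08757817116360006}
```

View pics/t0.png

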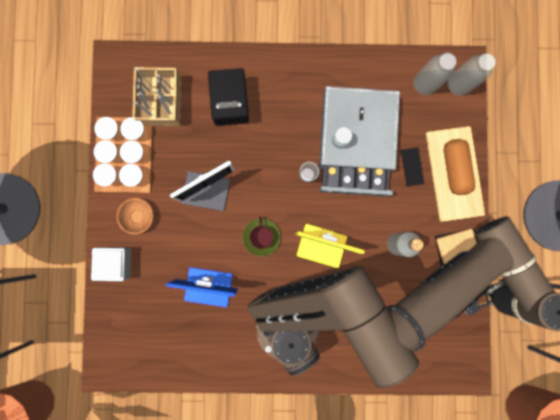

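View pics/s0.png

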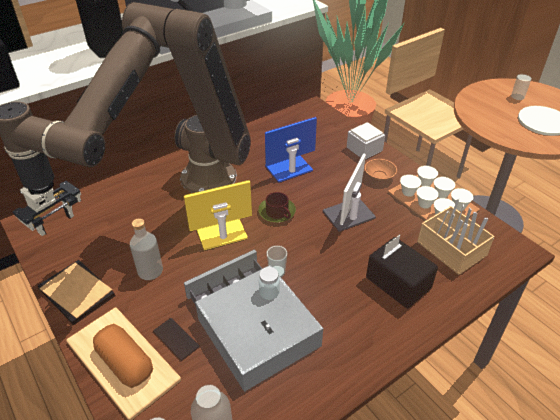

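```bash
cat > fit.py <<'E'
from h import *
from scipy.optimize import minimize
def Rz(a): return cv2.Rodrigues(np.array([0,0,a]))[0]
def Ry(a): return cv2.Rodrigues(np.array([0,a,0]))[0]
def box(x0,x1,y0,y1,z0,z1): return np.array([[x,y,z] for x in(x0,x1) for y in(y0,y1) for z in(z0,z1)],float)
def sil(p,X,s=4):
    uv=proj(p,X); m=np.zeros((420*s,560*s),np.uint8)
    cv2.fillConvexPoly(m,np.round(cv2.convexHull(uv.astype(np.float32))*s+s/2-.5).astype(np.int32),1); return m
def screen(q):  # x,y hinge ; foot yaw; swivel; tilt
    x,y,yaw,sw,ti=q
    plate=box(-.095,.035,-.085,.085,0,.012)@Rz(yaw).T+[x,y,0]
    tab=box(-.020,-.008,-.12,.12,-.085,.085)@Ry(ti).T@Rz(yaw+sw).T+[x,y,.155]
    return plate,tab
def best(p,q,uv0):
    L=nets.masks_of(p,q); L=[d for d in L if np.hypot(*(np.array(d["uv"])-uv0))<30]
    return L[0]["region"] if L else None
def err(q,obs,fix=None,full=False):
    e=[];
    pl,tb=screen(q)
    for p,mp,mt in obs:
        a=cv2.resize(sil(p,tb).astype(np.float32),(560,420),interpolation=cv2.INTER_AREA)
        b=cv2.resize(sil(p,pl).astype(np.float32),(560,420),interpolation=cv2.INTER_AREA)*(1-a)
        for m,r in((mt,a),(mp,b)):
            e.append(np.abs(m-r).sum()/r.sum() if m is not None else 0)
    return e if full else sum(e)
E
python3 - <<'E'
from fit import *
np.set_printoptions(precision=3,suppress=True)
T=snapshot("top");S=snapshot("side")
obs=[]
for p,a,b in((T,(207,188),(202,180)),(S,(348,215),(352,190))):
    obs.append((p,best(p,"stand",a),best(p,"screen_top",b)))
    print([None if m is None else (m.sum(),np.argwhere(m).min(0)[::-1],np.argwhere(m).max(0)[::-1]) for m in obs[-1][1:]])
rs=[]
for yaw in(-.3,0,):
  for sw in(.5,0.2):
    for ti in(0.1,.6):
      r=minimize(err,[.565,.33,yaw,sw,ti],args=(obs,),method="Nelder-Mead",options=dict(initial_simplex=np.array([.565,.33,yaw,sw,ti])+np.vstack([np.zeros(5),np.diag([.02,.02,.2,.2,.2])]),maxiter=300))
      rs.append((r.fun,r.x))
rs.sort(key=lambda r:r[0])
for f,x in rs[:4]: print(f,x,err(x,obs,full=True))
# till/drawer
for n,p in(("T",T),("S",S)):
  for q in("till","drawer"):
    for d in nets.masks_of(p,q)[:2]:
        m=d["region"];c=cv2.findContours(m.astype(np.uint8),0,1)[0];c=max(c,key=cv2.contourArea)
        print(n,q,d["confidence"],m.sum(),cv2.approxPolyDP(c,3,True).reshape(-1,2).tolist())
f=np.vstack([cv2.resize(T["frame"][150:220,150:250],(800,560)) ])
g=cv2.resize(T["frame"][80:220,300:440],(560,560))
cv2.imwrite("pics/c1.png",g[:,:,::-1]);cv2.imwrite("pics/c2.png",f[:,:,::-1])
E
```

```text
[(np.int64(1726), array([172, 163]), array([233, 210])), (np.int64(708), array([172, 163]), array([232, 201]))]
[(np.int64(1572), array([323, 155]), array([375, 231])), (np.int64(589), array([340, 155]), array([365, 223]))]
2.004889726638794 [ 0.568  0.324 -0.16   0.703 -0.018] [np.float32(0.11461968), np.float32(0.71441215), np.float32(0.28579387), np.float32(0.890064)]
2.005872964859009 [ 0.567  0.327 -0.147  0.687 -0.015] [np.float32(0.11881273), np.float32(0.7166088), np.float32(0.27327952), np.float32(0.89717185)]
2.0093584060668945 [ 0.567  0.325 -0.162  0.696 -0.008] [np.float32(0.11042741), np.float32(0.74095184), np.float32(0.2705676), np.float32(0.8874115)]
2.0133793354034424 [ 0.567  0.326 -0.17   0.723  0.003] [np.float32(0.12687759), np.float32(0.77676165), np.float32(0.24662897), np.float32(0.86311114)]
T till 0.56 7465 [[328, 88], [323, 99], [320, 190], [390, 195], [388, 173], [395, 165], [398, 93]]
T drawer 0.96 1880 [[323, 167], [321, 192], [367, 196], [392, 193], [387, 188], [387, 169]]
S till 0.84 10675 [[255, 250], [183, 283], [187, 297], [196, 307], [198, 320], [244, 390], [318, 347], [323, 332], [281, 278], [275, 298], [267, 300], [259, 294], [261, 267]]
S till 0.67 629 [[266, 266], [259, 273], [259, 293], [272, 299], [279, 293], [279, 278], [275, 268]]
S drawer 0.72 1777 [[255, 251], [186, 280], [183, 284], [187, 296], [195, 301], [259, 271]]
```

View pics/c1.png

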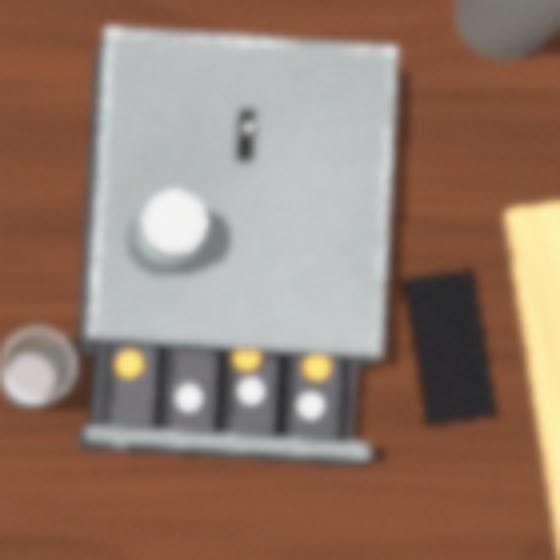

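```bash
cat >> fit.py <<'E'
def err(q,obs,full=False):
    e=[]; pl,tb=screen(q); post=box(-.01,.01,-.01,.01,0,.15)+[q[0],q[1],0]
    for p,mp,mt in obs:
        A=[sil(p,X) for X in(tb,pl,post)]
        dn=lambda m:cv2.resize(m.astype(np.float32),(560,420),interpolation=cv2.INTER_AREA)
        for m,r in((mt,dn(A[0])),(mp,dn(A[0]|A[1]|A[2]))):
            e.append(float(np.abs(m-r).sum()/r.sum()) if m is not None else 0)
    return e if full else sum(e)
def run(yaws=(-.3,0),sws=(.5,.2),tis=(.1,.6),fixed=None):
    T=snapshot("top");S=snapshot("side"); obs=[]; rs=[]
    for p,a,b in((T,(207,188),(202,180)),(S,(348,215),(352,190))):
        obs.append((p,best(p,"stand",a),best(p,"screen_top",b)))
    for yaw in yaws:
      for sw in sws:
        for ti in tis:
          if fixed is None:
            x0=np.array([.565,.33,yaw,sw,ti]);d=np.diag([.02,.02,.2,.2,.2]);f=lambda x:err(x,obs)
          else:
            x0=np.array([sw,ti]);d=np.diag([.2,.2]);f=lambda x:err(np.r_[fixed,x],obs)
          r=minimize(f,x0,method="Nelder-Mead",options=dict(initial_simplex=x0+np.vstack([0*x0,d]),maxiter=400))
          rs.append((r.fun,r.x))
    rs.sort(key=lambda r:r[0])
    for f,x in rs[:4]: print(round(f,3),x,np.round(err(x if fixed is None else np.r_[fixed,x],obs,True),2))
    return T,S,rs[0][1]
E
python3 - <<'E'
from fit import *
np.set_printoptions(precision=3,suppress=True)
T,S,x=run()
P=[onplane(T,u,.095) for u in((326.25,87),(399.5,91.2),(396.2,169.2),(321.5,165.5))]
D=[onplane(T,u,.089) for u in((320.5,190.7),(393,195.5))]
print(np.array(P),np.array(D))
dg=lambda v:np.degrees(np.arctan2(v[1],v[0]))
print(dg(P[0]-P[3]),dg(P[1]-P[2]),dg(P[0]-P[1])-90,dg(P[3]-P[2])-90,dg(D[0]-D[1])-90)
I=T["frame"].copy()
for X in screen(x): cv2.polylines(I,[cv2.convexHull(proj(T,X).astype(np.float32)).astype(np.int32)],True,(0,255,0),1)
J=S["frame"].copy()
for X in screen(x): cv2.polylines(J,[cv2.convexHull(proj(S,X).astype(np.float32)).astype(np.int32)],True,(0,255,0),1)
a=np.hstack([cv2.resize(I[145:225,160:250],(400,355)),cv2.resize(J[145:235,310:390],(400,355))])
cv2.imwrite("pics/c3.png",a[:,:,::-1])
E
```

```text
0.396 [ 0.568  0.325 -0.163  0.693  0.001] [0.11 0.05 0.15 0.09]
0.409 [ 0.568  0.325 -0.138  0.677  0.   ] [0.12 0.06 0.14 0.09]
0.462 [ 0.568  0.323 -0.163  0.691 -0.02 ] [0.1  0.06 0.19 0.11]
0.483 [ 0.567  0.327 -0.042  0.573 -0.004] [0.1  0.1  0.15 0.13]
[[ 0.933 -0.135  0.095]
 [ 0.92  -0.416  0.095]
 [ 0.619 -0.402  0.095]
 [ 0.63  -0.118  0.095]] [[ 0.535 -0.116  0.089]
 [ 0.519 -0.391  0.089]]
-3.1927405446871013 -2.691132546303023 -2.596743755258032 -2.1880566833081616 -3.1584419468417337
```

View pics/c3.png

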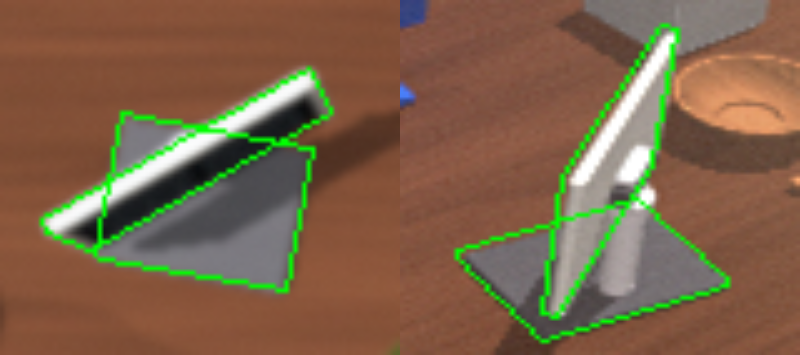

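```bash
python3 -m creep '[[[0,0,-0.19,0.051,0],[0,0,-0.19,0.051,0],[0,0,-0.19,0.051,0],[0,0,-0.19,0.05,0],[-0.1,0.15,0,0,0],[-0.1,0.15,0,0,0],[-0.1,0.15,0,0,0],[-0.1,0.15,0,0,0]]]'; python3 -m creep '[[[-0.1,0.15,0,0,0],[-0.1,0.15,0,0,0],[-0.1,0.15,0,0,0],[-0.1,0.15,0,0,0],[-0.1,0.15,0,0,0],[-0.1,0.15,0,0,0],[-0.1,0.15,0,0,0],[0,0,0,0,0]]]'
```

```text
clock: 2.77
tool_pos: [0.264, -0.5344, 0.5567]
orientation: [-180.0, 0.0, 176.9]
force: [0.3, -0.0, -0.2]
opening: 0.0394
gripper_force: 0.0
clock: 3.43
tool_pos: [0.417, -0.3297, 0.5568]
orientation: [180.0, 0.1, 177.2]
force: [0.1, -0.5, 0.1]
opening: 0.0006
gripper_force: 0.0
```

```bash
python3 -m creep '[[[-0.08,0.1,0,0,0],[-0.08,0.1,0,0,0],[-0.08,0.1,0,0,0],[-0.07,0.1,0,0,0],[0,0,0.19,0,0],[0,0,0.19,0,0],[0,0,0.19,0,0],[0,0,0,0,0]]]'
python3 - <<'E'
from h import *
save(snapshot("side"),"s1.png")
E
```

```text
clock: 4.1
tool_pos: [0.4787, -0.2558, 0.4353]
orientation: [179.8, -0.6, 176.9]
force: [-0.9, 0.5, -0.7]
opening: 0.0004
gripper_force: 0.0
```

View pics/s1.png

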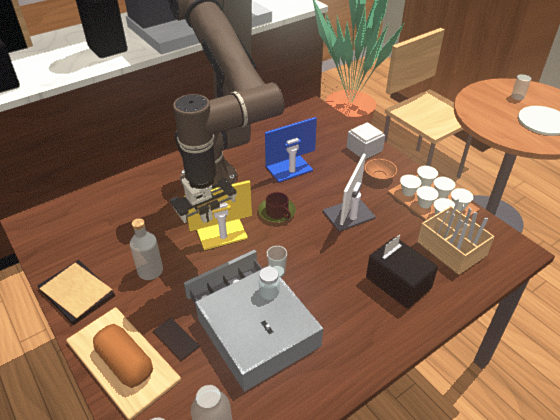

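```bash
python3 -m creep '[[[0,0.01,0.19,0,0],[0,0.01,0.19,0,0],[0,0,0.19,0,0],[0,0,0,0,0]]]'
python3 - <<'E'
from h import *
save(snapshot("side"),"s2.png")
print(telemetry.get_obs()["joint_pos"])
E
```

```text
clock: 4.48
tool_pos: [0.4797, -0.2525, 0.325]
orientation: [179.9, -0.4, 176.9]
force: [-1.9, 0.0, -0.5]
opening: 0.0004
gripper_force: 0.0
[-7.07821358e+00  1.19533871e+01 -2.20085617e+01  2.61257885e-02
 -5.62523549e+01 -8.59769009e+01]
```

View pics/s2.png

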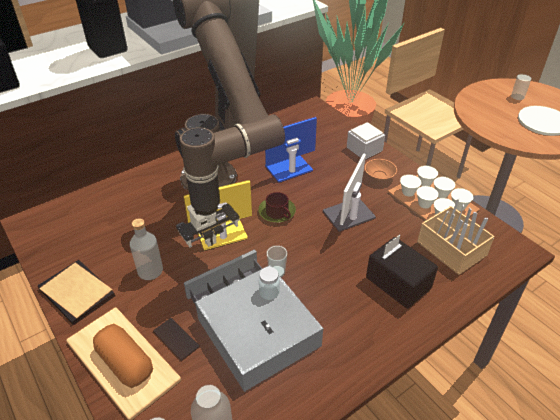

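```bash
python3 -m creep '[[[0,0,0.17,0,0],[0,0,0.17,0,0],[0,0,0.16,0,0],[0,0,0,0,0],[-0.05,0,0,0,0],[-0.05,0,0,0,0],[0,0,0,0,0]]]'
```

```text
clock: 5.12
tool_pos: [0.505, -0.2545, 0.2326]
orientation: [-179.9, 0.4, 177.1]
force: [0.5, -0.1, 0.2]
opening: 0.0004
gripper_force: 0.0
```

```bash
python3 -m creep '[[[-0.025,0,0.03,0,0],[-0.025,0,0,0,0],[-0.025,0,0,0,0],[-0.025,0,0,0,0],[-0.025,0,0,0,0],[-0.025,0,0,0,0]]]'; python3 -m creep '[[[-0.025,0,0,0,0],[-0.025,0,0,0,0],[-0.025,0,0,0,0]]]'
```

```text
clock: 5.62
tool_pos: [0.5309, -0.2555, 0.2227]
orientation: [180.0, -0.1, 177.0]
force: [-2.7, 0.6, 2.0]
opening: 0.0002
gripper_force: 1.2
clock: 5.87
tool_pos: [0.5461, -0.2563, 0.2226]
orientation: [180.0, -0.0, 177.0]
force: [-3.0, -0.7, 2.6]
opening: 0.0004
gripper_force: 1.2
```

```bash
for i in 1; do python3 -m creep '[[[-0.015,0,0,0,0],[-0.015,0,0,0,0],[-0.015,0,0,0,0]]]'; python3 -m creep '[[[-0.015,0,0,0,0],[-0.015,0,0,0,0]]]'; python3 -m creep '[[[-0.01,0,0,0,0],[-0.01,0,0,0,0]]]'; done
```

```text
clock: 6.12
tool_pos: [0.5549, -0.2568, 0.2226]
orientation: [180.0, -0.0, 177.0]
force: [-2.4, 0.1, 0.8]
opening: 0.0004
gripper_force: 1.1
clock: 6.28
tool_pos: [0.5609, -0.2571, 0.2226]
orientation: [180.0, -0.0, 177.0]
force: [-3.2, -1.0, 0.9]
opening: 0.0004
gripper_force: 1.1
clock: 6.45
tool_pos: [0.5649, -0.2573, 0.2226]
orientation: [180.0, -0.0, 177.0]
force: [-1.9, -0.1, 1.2]
opening: 0.0004
gripper_force: 1.1
```

```bash
python3 -m creep '[[[-0.01,0,0,0,0],[-0.01,0,0,0,0]]]'; python3 -m creep '[[[-0.01,0,0,0,0],[-0.01,0,0,0,0]]]';python3 -m creep '[[[-0.01,0,0,0,0]]]'
```

```text
clock: 6.62
tool_pos: [0.5688, -0.2575, 0.2226]
orientation: [180.0, -0.0, 177.0]
force: [-2.3, -0.3, 0.8]
opening: -0.0002
gripper_force: 1.1
clock: 6.78
tool_pos: [0.5728, -0.2577, 0.2226]
orientation: [180.0, -0.0, 177.0]
force: [-2.8, -0.7, -0.1]
opening: 0.0002
gripper_force: 1.7
clock: 6.87
tool_pos: [0.5741, -0.2578, 0.2226]
orientation: [180.0, -0.1, 176.9]
force: [-8.7, 0.2, 7.5]
opening: 0.0005
gripper_force: 4.9
```

```bash
python3 -m creep '[[[-0.01,0,0,0,0]]]'; python3 -m creep '[[[-0.01,0,0,0,0]]]';python3 -m creep '[[[-0.01,0,0,0,0]]]'
```

```text
clock: 6.95
tool_pos: [0.5754, -0.2579, 0.2226]
orientation: [180.0, -0.2, 176.9]
force: [-9.7, 1.1, 6.6]
opening: 0.0005
gripper_force: 4.9
clock: 7.03
tool_pos: [0.5773, -0.258, 0.2225]
orientation: [180.0, -0.2, 176.9]
force: [-9.8, 0.6, 5.7]
opening: 0.0002
gripper_force: 4.5
clock: 7.12
tool_pos: [0.5794, -0.2581, 0.2226]
orientation: [180.0, -0.2, 176.9]
force: [-7.1, 1.0, 5.3]
opening: 0.0004
gripper_force: 3.9
```

```bash
python3 -m creep '[[[-0.01,0,0,0,0]]]'; python3 -m creep '[[[-0.01,0,0,0,0]]]';python3 -m creep '[[[-0.01,0,0,0,0]]]'
```

```text
clock: 7.2
tool_pos: [0.5817, -0.2582, 0.2226]
orientation: [180.0, -0.2, 176.9]
force: [-5.4, -0.1, 2.6]
opening: 0.0001
gripper_force: 2.9
clock: 7.28
tool_pos: [0.5841, -0.2584, 0.2226]
orientation: [180.0, -0.1, 176.9]
force: [-3.8, 0.2, 0.8]
opening: 0.0003
gripper_force: 1.9
clock: 7.37
tool_pos: [0.5866, -0.2585, 0.2226]
orientation: [180.0, -0.0, 177.0]
force: [-2.0, -0.2, -0.8]
opening: 0.0008
gripper_force: 0.7
```

```bash
python3 -m creep '[[[-0.01,0,0,0,0]]]'; python3 -m creep '[[[-0.01,0,0,0,0]]]'
```

```text
clock: 7.45
tool_pos: [0.5894, -0.2586, 0.2228]
orientation: [-180.0, 0.1, 177.0]
force: [-0.8, -0.6, 0.2]
opening: 0.0005
gripper_force: 0.0
clock: 7.53
tool_pos: [0.5917, -0.2586, 0.223]
orientation: [-180.0, 0.1, 177.0]
force: [0.7, 1.0, 0.2]
opening: 0.0002
gripper_force: 0.0
```

```bash
python3 -m creep '[[[-0.01,0,0,0,0]]]'; python3 -m creep '[[[-0.01,0,0,0,0]]]'; python3 -m creep '[[[-0.005,0,0,0,0]]]'
```

```text
clock: 7.62
tool_pos: [0.5933, -0.2587, 0.2229]
orientation: [-180.0, 0.0, 177.0]
force: [-6.4, 0.8, 4.1]
opening: 0.0006
gripper_force: 3.1
clock: 7.7
tool_pos: [0.5939, -0.2588, 0.2226]
orientation: [180.0, -0.2, 177.0]
force: [-12.0, 1.2, 8.2]
opening: 0.0004
gripper_force: 5.9
clock: 7.78
tool_pos: [0.5941, -0.2589, 0.2224]
orientation: [180.0, -0.3, 176.9]
force: [-11.5, 1.6, 8.2]
opening: 0.0005
gripper_force: 6.1
```

```bash
python3 -m creep '[[[-0.005,0,0,0,0]]]'; python3 -m creep '[[[-0.005,0,0,0,0]]]'
```

```text
clock: 7.87
tool_pos: [0.5944, -0.2589, 0.2224]
orientation: [180.0, -0.4, 176.9]
force: [-14.7, 2.2, 10.6]
opening: 0.0002
gripper_force: 7.6
clock: 7.95
tool_pos: [0.5946, -0.259, 0.2223]
orientation: [179.9, -0.5, 176.9]
force: [-18.1, 3.0, 13.5]
opening: 0.0004
gripper_force: 9.1
```

```bash
python3 -m creep '[[[0.01,0,0,0,0],[0.02,0,0,0,0],[0.07,0,0,0,0],[0.1,0,0,0,0],[0.1,0,0,0,0],[0,0,-0.15,0.035,0],[0,0,-0.2,0.034,0],[0,0,-0.2,0,0]]]'; python3 -m creep '[[[0,0,-0.2,0,0],[0,0,-0.2,0,0],[0,0,-0.2,0,0],[0,0,-0.2,0,0],[0,0.1,-0.1,0,0],[0,0.2,0,0,0],[0,0.2,0,0,0],[0,0.2,0,0,0]]]'
python3 - <<'E'
from h import *
T=snapshot("top");print(telemetry.get_obs()["tool_pos"])
g=cv2.resize(T["frame"][80:220,300:440],(560,560))
cv2.imwrite("pics/c4.png",g[:,:,::-1])
E
```

```text
clock: 8.62
tool_pos: [0.5375, -0.2558, 0.3336]
orientation: [-180.0, -0.1, 170.6]
force: [1.5, -0.6, -0.3]
opening: 0.0002
gripper_force: 0.0
clock: 9.28
tool_pos: [0.5603, -0.1164, 0.5137]
orientation: [179.9, 0.2, 170.7]
force: [0.6, 0.0, 0.1]
opening: 0.0003
gripper_force: 0.0
[ 0.56140931 -0.11104976  0.51324028]
```

View pics/c4.png

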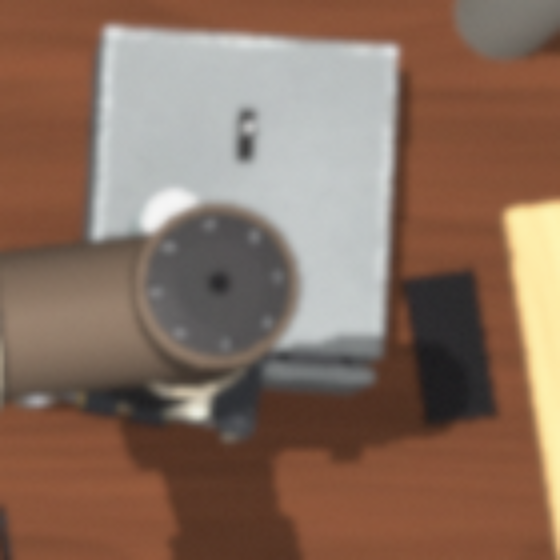

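```bash
python3 -m creep '[[[0.073,0.18,0,0,0],[0.073,0.18,0,0,0],[0.073,0.18,0,0,0],[0.073,0.18,0,0,0],[0.073,0.18,0,0,0],[0.073,0.18,0,0,0],[0.073,0.18,0,0,0],[0.073,0.18,0,0,0]]]'; python3 -m creep '[[[0.073,0.18,0,0,0],[0.073,0.18,0,0,0],[0.073,0.18,0,0,0],[0.073,0.18,0,0,0],[0.073,0.18,0,0,0],[0.073,0.18,0,0,0],[0,0,0,0,0]]]'
```

```text
clock: 10.0
tool_pos: [0.4905, 0.1872, 0.5134]
orientation: [179.9, 0.1, 170.8]
force: [0.5, 0.1, -0.0]
opening: 0.0005
gripper_force: 0.0
clock: 10.58
tool_pos: [0.4382, 0.4184, 0.5114]
orientation: [180.0, -0.0, 171.0]
force: [0.2, -0.4, -0.5]
opening: 0.0002
gripper_force: 0.0
```

```bash
python3 -m creep '[[[0,0.02,0.17,0,0],[0,0,0.17,0,0],[0,0,0.17,0,0],[0,0,0.17,0,0],[0,0,0,0,0]]]'; python3 -m creep '[[[-0.05,0,0,0,0],[-0.05,0,0,0,0],[-0.05,0,0,0,0],[-0.05,0,0,0,0],[-0.05,0,0,0,0],[0,0,0,0,0]]]'
```

```text
clock: 11.0
tool_pos: [0.4389, 0.4153, 0.3698]
orientation: [-179.5, -0.3, 170.7]
force: [-2.0, -0.9, -1.3]
opening: 0.0005
gripper_force: 0.0
clock: 11.5
tool_pos: [0.4914, 0.4087, 0.378]
orientation: [179.9, 0.1, 170.7]
force: [0.8, -0.0, -0.1]
opening: 0.0007
gripper_force: 0.0
```

```bash
python3 -m creep '[[[-0.04,0,0.02,0,0],[-0.04,0,0.01,0,0],[-0.04,0,0,0,0],[-0.04,0,0,0,0],[0,0,0,0,0]]]'
python3 - <<'E'
from fit import *
np.set_printoptions(precision=3,suppress=True)
T,S,x=run(sws=(.5,.1),tis=(.1,),yaws=(0,),fixed=[.568,.325,-.163])
a=np.hstack([cv2.resize(T["frame"][130:240,140:260],(400,366)),cv2.resize(S["frame"][115:235,280:410],(400,366))])
cv2.imwrite("pics/c5.png",a[:,:,::-1])
E
```

```text
clock: 11.92
tool_pos: [0.5227, 0.403, 0.3703]
orientation: [-180.0, 0.0, 170.7]
force: [0.1, 0.3, 0.1]
opening: 0.0006
gripper_force: 0.0
1.203 [0.291 0.012] [0.56 0.38 0.18 0.08]
1.203 [0.291 0.012] [0.56 0.38 0.18 0.08]
```

View pics/c5.png

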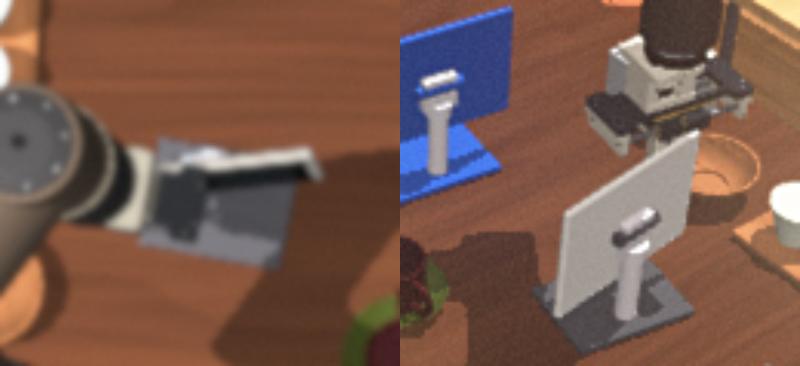

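```bash
python3 -m creep '[[[-0.04,0,0,0,0],[-0.04,0,0,0,0],[-0.04,0,0,0,0],[-0.02,0,0,0,0],[0,0,0,0,0]]]'; python3 -m creep '[[[0.05,0,0,0,0],[0.1,0,0,0,0],[0.1,0,0,0,0],[0.1,0,0,0,0],[0,0,0,0,0]]]'
python3 - <<'E'
from fit import *
np.set_printoptions(precision=3,suppress=True)
T,S,x=run(sws=(.2,-.1),tis=(.1,),yaws=(0,),fixed=[.568,.325,-.163])
E
```

```text
clock: 12.63
tool_pos: [0.5499, 0.3987, 0.3704]
orientation: [-180.0, 0.0, 170.7]
force: [0.2, -0.1, 0.1]
opening: 0.0007
gripper_force: 0.0
clock: 13.05
tool_pos: [0.477, 0.4101, 0.3711]
orientation: [180.0, -0.0, 170.8]
force: [1.1, -0.3, -0.3]
opening: 0.0002
gripper_force: 0.0
0.535 [-0.019  0.045] [0.17 0.18 0.14 0.04]
0.542 [-0.015  0.043] [0.17 0.18 0.15 0.05]
```

```bash
python3 -m creep '[[[0,-0.115,-0.03,0,0],[0,-0.115,-0.03,0,0],[0,-0.115,-0.025,0,0],[0,0,0,0,0],[-0.1,0,0,0,0],[-0.1,0,0,0,0],[-0.08,0,0,0,0],[0,0,0,0,0]]]';python3 -m creep '[[[-0.04,0,0,0,0],[-0.04,0,0,0,0],[-0.04,0,0,0,0],[0,0,0,0,0]]]'
```

```text
clock: 14.02
tool_pos: [0.5265, 0.3327, 0.3869]
orientation: [-180.0, 0.0, 170.6]
force: [0.1, 0.2, -0.1]
opening: 0.0008
gripper_force: 0.0
clock: 14.35
tool_pos: [0.5482, 0.3291, 0.3878]
orientation: [-180.0, -0.0, 170.7]
force: [-2.3, 0.5, 2.8]
opening: 0.0001
gripper_force: 1.2
```

```bash
python3 -m creep '[[[-0.03,0,0,0,0],[-0.03,0,0,0,0],[-0.03,0,0,0,0],[0,0,0,0,0]]]'; python3 -m creep '[[[0.05,0,0,0,0],[0.1,0,0,0,0],[0.15,0,0,0,0],[0.15,0,0,0,0],[0.15,0,0,0,0],[0.15,0,0,0,0],[0,0,0,0,0]]]'
python3 - <<'E'
from fit import *
np.set_printoptions(precision=3,suppress=True)
T,S,x=run(sws=(.15,-.15),tis=(.3,.6),yaws=(0,),fixed=[.568,.325,-.163])
E
```

```text
clock: 14.68
tool_pos: [0.5655, 0.3262, 0.3878]
orientation: [-180.0, -0.0, 170.8]
force: [-3.7, -0.9, 4.6]
opening: 0.0003
gripper_force: 2.8
clock: 15.27
tool_pos: [0.4132, 0.3504, 0.3881]
orientation: [179.9, -0.0, 170.9]
force: [-0.9, -1.1, -1.2]
opening: 0.0004
gripper_force: 0.0
0.456 [-0.018  0.478] [0.08 0.07 0.19 0.12]
0.456 [-0.017  0.48 ] [0.08 0.07 0.19 0.12]
0.456 [-0.018  0.478] [0.08 0.07 0.19 0.12]
0.461 [-0.014  0.496] [0.09 0.09 0.18 0.11]
```

```bash
python3 -m creep '[[[-0.15,0,0,0,0],[-0.15,0,0,0,0],[-0.15,0,0,0,0],[-0.15,0,0,0,0],[-0.08,0,0,0,0],[-0.04,0,0,0,0],[-0.025,0,0,0,0],[0,0,0,0,0]]]'; python3 -m creep '[[[-0.015,0,0,0,0],[0,0,0,0,0]]]'
```

```text
clock: 16.23
tool_pos: [0.5647, 0.3259, 0.3865]
orientation: [-179.9, -0.1, 170.7]
force: [-1.0, -0.1, 0.2]
opening: 0.0007
gripper_force: 0.0
clock: 16.4
tool_pos: [0.5664, 0.326, 0.3874]
orientation: [-180.0, -0.1, 170.8]
force: [-3.5, 0.1, -0.6]
opening: 0.0001
gripper_force: 1.2
```

```bash
python3 -m creep '[[[-0.008,0,0,0,0],[0,0,0,0,0]]]'; python3 -m creep '[[[0.05,0,0,0,0],[0.1,0,0,0,0],[0.15,0,0,0,0],[0.15,0,0,0,0],[0.15,0,0,0,0],[0.1,0,-0.15,0,0],[0,0,-0.2,0,0],[0,0,-0.1,0,0]]]'
python3 - <<'E'
from fit import *
np.set_printoptions(precision=3,suppress=True)
T,S,x=run(sws=(.15,-.15),tis=(.3,.6),yaws=(0,),fixed=[.568,.325,-.163])
T,S,x=run(sws=(.1,),tis=(.5,),yaws=(-.1,-.2))
D=nets.masks_of(T,"drawer")
H=dict(saucer=0,coffee_cup=.018,tumbler=0,phone=0,sugar_jar=.095,carafe=0,wood_bowl=0)
for q,z in H.items():
    for p in (T,S):
        for d in nets.landmark_of(p,q)[:1]: print(q,onplane(p,d["uv"],z))
f=T["frame"]
a=np.hstack([cv2.resize(f[80:220,290:440],(400,373)),cv2.resize(S["frame"][145:235,310:400],(400,373))])
cv2.imwrite("pics/c6.png",a[:,:,::-1])
E
```

```text
clock: 16.57
tool_pos: [0.5677, 0.3259, 0.3876]
orientation: [-180.0, -0.1, 170.8]
force: [-5.3, 0.4, 0.0]
opening: 0.0004
gripper_force: 2.3
clock: 17.23
tool_pos: [0.4293, 0.3486, 0.4832]
orientation: [179.7, 0.3, 170.9]
force: [0.8, 0.8, 1.7]
opening: 0.0006
gripper_force: 0.0
0.316 [-0.013  0.534] [0.07 0.   0.15 0.09]
0.316 [-0.013  0.535] [0.07 0.   0.15 0.09]
0.32 [-0.012  0.535] [0.07 0.   0.16 0.09]
0.821 [0.218 0.918] [0.33 0.   0.33 0.15]
0.394 [ 0.569  0.324 -0.196  0.018  0.534] [0.08 0.12 0.12 0.08]
0.405 [ 0.569  0.323 -0.224  0.057  0.538] [0.08 0.13 0.11 0.09]
saucer [0.349 0.111 0.   ]
saucer [0.353 0.102 0.   ]
coffee_cup [0.361 0.102 0.018]
coffee_cup [0.38  0.091 0.018]
tumbler [ 0.618 -0.085  0.   ]
tumbler [ 0.605 -0.061  0.   ]
phone [ 0.655 -0.489  0.   ]
sugar_jar [ 0.736 -0.198  0.095]
sugar_jar [ 0.742 -0.187  0.095]
carafe [ 0.345 -0.436  0.   ]
carafe [ 0.346 -0.432  0.   ]
wood_bowl [0.439 0.598 0.   ]
wood_bowl [0.429 0.609 0.   ]
```

View pics/c6.png

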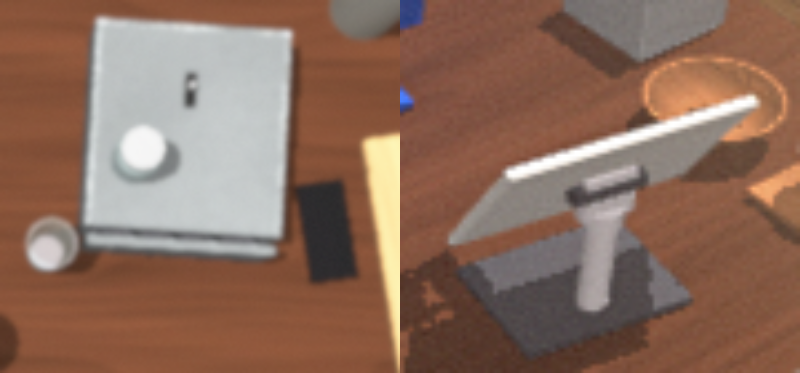

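```bash
python3 -c "
from plant import workorder;print(workorder.close_job())"
```

```text
the job is handed in; nothing more can be done
None
```

I pushed the drawer over its detent onto the buffer at about 18 N and it stayed closed; I then set the screen square to its foot (within about 1°), leaning back about 30.6° by camera fit; nothing else appears to have moved, the arm is clear, and the job is handed in at about 18 s.

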